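# Unlock the yellow supply box at the coffee corner

### The arm

A 6-joint arm with a two-finger parallel gripper is mounted at the origin on the work surface. World frame = base frame: x ahead of the robot, y to its left, z up, the work surface at z = 0. Lengths are in m, angles in rad, forces in N, time in s.
With the tool pointing down it reaches from about 0.375 to 0.9 m from the base axis. Payload 3.1 kg.
Tool frame: the origin (TCP) lies where the fingers leave the gripper's body, on its centre line; the fingertips stand 73 mm ahead of it and the grasp point (between the pads) lies 54 mm ahead of it; z points along the fingers, y is the direction in which the jaws open and shut (so a half turn about z gives the same grasp; the last joint's range is limited). The gripper opens to 85 mm and grips with 20 to 120 N. Pads are 22 mm wide; open, the fingers measure 114 mm over their backs; the gripper's body (76 mm by 85 mm) begins 54 mm behind the grasp point. The pads swing forward as they close: fully open they stand 13 mm farther back than shut.
Start: joints at [1.147, 0.527, 1.433, -0, 1.181, -0.178], TCP at [0.151, 0.606, 0.304] pointing down, gripper open.
Joint ranges: [-3.08, 3.08], [-0.75, 2.2], [0.22, 2.44], [-1.43, 4.57], [0, 2.65], [-2.85, 2.85]. Speed limits (rad/s): [2.79, 2.79, 3.14, 3.14, 3.14, 3.14].

### API

Orientations are given as a unit quaternion [x, y, z, w].
In Python, from bench import arm gives the robot as it stands. Calls block until the motion is done:
- arm.goto(position, orientation): joint-space move of the TCP to a pose.
- arm.movel(position, rate=0.15, frame=None, max_force=None): straight line of the TCP; frame=None keeps the orientation; rate is the mean speed in m/s. With max_force (N) it stops when the force on the tool has changed by that much, and returns True; else False.
- arm.goto_joints(angles): joint-space move.
- arm.grip(opening, grasp_force=None): finger opening in m; grasp_force is the grip in N (None keeps the last); returns when the fingers have stopped.
- arm.hold(seconds).
- arm.inverse_kinematics(position, orientation): joint angles nearest the present ones, or None.
- arm.snapshot(name): name is "scene" or "side" or "wrist"; returns the picture (384x512x3 uint8, red, green, blue); there is no depth.
- arm.camera_model(name): a dict with "camera_matrix" (3x3 intrinsics, pixels), "T" (4x4, takes a point from camera to world coordinates); the wrist camera has in their place "tool_from_camera" (4x4, takes a point from camera to tool coordinates, whose origin is the TCP and whose axes are the flange's). Camera axes: x right, y up, looking along -z (the intrinsics and any distortion apply to the point x, -y, -z); pixel columns grow to the right and rows downward; lengths in m; the calibration is good to about 2 mm. A picture is of the moment at which its call begins: read the wrist's pose just before it. camera_model takes no time and is no camera call.
A pose or a line that the arm cannot do raises arm.IKError and nothing moves.
- arm.hand_in(): hands the job in, once; it reports no verdict.
Readings, each from a call of its own:
- arm.current_time_s(): time.
- arm.current_qpos(): joint angles.
- arm.current_qvel(): joint speeds.
- arm.current_effort(): joint torques, N m.
- arm.current_tool_pos(): TCP position.
- arm.current_orientation(): TCP orientation.
- arm.current_ft_force(): force on the tool from outside, world axes, zero at the start.
- arm.current_ft_torque(): the same for the moment, N m.
- arm.current_finger_gap(): finger opening in m.
Only numpy, scipy, OpenCV 4.12 (cv2) and the standard library are available. Lean on these libraries where they do the work, as an engineer would, in place of code of your own. Each camera call takes 0.05 s, during which the arm holds its last target.

### The job

The coffee corner is opening: unlock the supply box with the yellow lid by lifting its bar level and straight up until both ends are clear of their U brackets. Then carry it level to the wooden tray and set it down there lengthwise, standing on both feet on the tray floor; lower it in rather than dropping it. Leave the bar of the green-lidded box where it is.

Things in the scene. Friction and masses are not known exactly. Their poses are not given: they have to be found in the camera images.
- bar: (Sizes in mm.) Bar to remove, on the yellow-lidded box: aluminium locking bar 230 long, 20 x 20 section, black grip sleeve 56 long and 23 x 23 round its middle, two black square feet (24 x 24, 22 high) under it, centred 50 either side of the middle. 0.2 to 0.35 kg. Origin: bar's middle, on its centre line, 32 above the soles; x along the bar, z up. At the start its origin is 114 above the table.
- yellow_box: (mm) Black box, yellow lid, fixed; 188 (x) x 108 (y) over the lid, lid top 80 above the table. Origin: centre of underside, z up. At x = +87 and -87 a steel U bracket, open at the top: 16 thick along x, slot 30 wide in y (46 outside), slot floor 104 and prong tops 132 above the table. The bar lies along x in both slots, loose, not latched.
- tray: (mm) Shallow light-wood tray, fixed, 240 (x) x 150 (y) outside, 12 high, walls and floor 6 thick. Origin: centre of the underside; x along its length, z up. The bar stands in it with its origin 38 above the table; the bar's ends may overhang the low rim.
- other_bar: Bar of the green-lidded box, to be left alone: same look and size as the first, lying in the same kind of brackets on a box of the same shape and size whose lid is green. Origin and axes as for the first bar; that box is centred under it.
Things that resemble listed ones, but are neither listed nor needed, are in the scene too. What is shaped like the yellow_box but blue is not meant.

How it is judged:
By the outcome, as a careful person would: the job done as asked, in the order asked, and still so for the second after the job is handed in, with the robot touching nothing.
It also fails if it takes over 48 s, if anything falls off the work surface, if the arm or the gripper's body presses on something with over 40 N, if the wrist force passes 120 N, or if a joint passes its speed limit or range.

## Working session

There is one attempt and no reset: what is moved stays moved. The work goes in short steps, each a Python script; the robot and the scene stay as the last script left them, time stands still between calls to the robot, and variables do not carry over. Pictures are saved under pics/ and viewed, and the job is handed in when it is done.

```bash
ls; mkdir -p pics
python3 - <<'E'
from bench import arm
import cv2,numpy as np
print(arm.current_time_s(),arm.current_tool_pos(),arm.current_orientation())
for n in ["scene","side","wrist"]:
    im=arm.snapshot(n); cv2.imwrite(f"pics/{n}0.png",im[:,:,::-1])
    m=arm.camera_model(n); print(n,{k:np.round(v,4).tolist() if not isinstance(v,str) else v for k,v in m.items()})
E
```

```text
pics
0.0 [0.15120678 0.60586475 0.30292468] [ 1.22091093e-01  9.92518303e-01 -1.03808043e-03 -3.25177620e-04]
scene {'camera_matrix': [[363.8188, 0.0, 258.8694], [0.0, 363.8188, 186.1275], [0.0, 0.0, 1.0]], 'T': [[-0.4112, -0.717, 0.5629, 1.0127], [0.9115, -0.3289, 0.2469, 0.229], [0.0081, 0.6146, 0.7888, 0.8297], [0.0, 0.0, 0.0, 1.0]]}
side {'camera_matrix': [[359.347, 0.0, 255.8244], [0.0, 359.347, 192.8453], [0.0, 0.0, 1.0]], 'T': [[0.948, 0.1849, -0.2589, 0.2543], [-0.3181, 0.5617, -0.7637, -0.5537], [0.0042, 0.8064, 0.5914, 0.546], [0.0, 0.0, 0.0, 1.0]]}
wrist {'camera_matrix': [[337.25, 0.0, 254.184], [0.0, 337.25, 187.8341], [0.0, 0.0, 1.0]], 'tool_from_camera': [[-0.0003, 0.9548, 0.2971, 0.0754], [1.0, 0.0003, 0.0, 0.0004], [-0.0, 0.2971, -0.9548, -0.0705], [0.0, 0.0, 0.0, 1.0]]}
```

View pics/scene0.png

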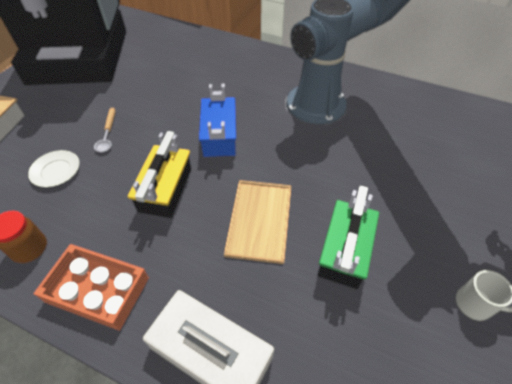

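View pics/side0.png

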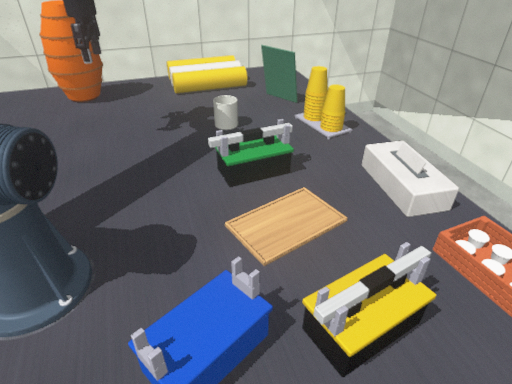

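View pics/wrist0.png

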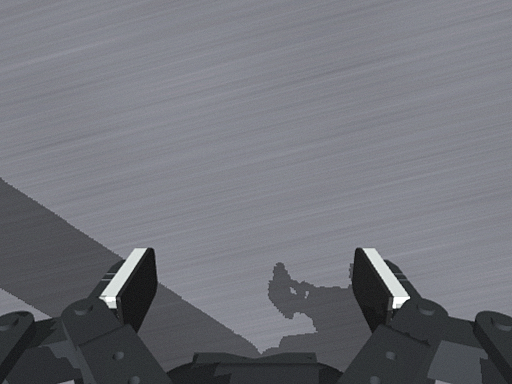

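The scene shows the yellow box at about (160,178), the tray at (260,220), and the green box at (350,238). In the side view the yellow box is at (368,300) and the tray at (287,222). Next I'll measure with masks and rays.

```bash
cat > h.py <<'E'
import cv2,numpy as np
from scipy.spatial.transform import Rotation as R
def cam(arm,name,pose=None):
    m=arm.camera_model(name); K=np.array(m["camera_matrix"])
    if name=="wrist":
        T=np.eye(4);T[:3,:3]=R.from_quat(pose[1]).as_matrix();T[:3,3]=pose[0]
        T=T@np.array(m["tool_from_camera"])
    else: T=np.array(m["T"])
    return K,T
def ray(K,T,px,z):
    px=np.atleast_2d(px).astype(float)
    d=np.c_[(px[:,0]-K[0,2])/K[0,0],-(px[:,1]-K[1,2])/K[1,1],-np.ones(len(px))]@T[:3,:3].T
    s=(z-T[2,3])/d[:,2]
    return (T[:3,3]+d*s[:,None])[:,:2]
def proj(K,T,P):
    P=np.atleast_2d(P); c=(P-T[:3,3])@T[:3,:3]
    return np.c_[K[0,0]*c[:,0]/-c[:,2]+K[0,2],K[1,1]*-c[:,1]/-c[:,2]+K[1,2]]
def blob(mask,near=None):
    n,l,s,c=cv2.connectedComponentsWithStats(mask.astype(np.uint8))
    i=1+np.argmax(s[1:,4]) if near is None else 1+np.argmin(np.linalg.norm(c[1:]-near,axis=1)+1e4*(s[1:,4]<100))
    return l==i
def rect(mask,K,T,z):
    cs,_=cv2.findContours(mask.astype(np.uint8),cv2.RETR_EXTERNAL,cv2.CHAIN_APPROX_NONE)
    c=max(cs,key=cv2.contourArea)[:,0]
    w=ray(K,T,c,z)*1000
    (cx,cy),(a,b),ang=cv2.minAreaRect(w.astype(np.float32))
    if a<b: a,b,ang=b,a,ang+90
    return np.round([cx,cy,a,b,(ang+90)%180-90],1)
E
python3 - <<'E'
from bench import arm
from h import *
for n,yp,gp,tp in [("scene",(160,178),(350,238),(260,220)),("side",(368,300),(254,150),(287,222))]:
    im=cv2.imread(f"pics/{n}0.png"); hsv=cv2.cvtColor(im,cv2.COLOR_BGR2HSV)
    K,T=cam(arm,n)
    y=cv2.inRange(hsv,(22,180,90),(32,255,255)); g=cv2.inRange(hsv,(50,120,50),(80,255,255)); t=cv2.inRange(hsv,(8,60,110),(22,185,255))
    k=np.ones((3,3))
    out=im.copy()
    for nm,m,p,z,col in [("yel",y,yp,.08,(255,0,255)),("grn",g,gp,.08,(0,0,255)),("tray",t,tp,.012,(255,255,0))]:
        mm=cv2.morphologyEx(m,cv2.MORPH_CLOSE,np.ones((9,9)) if nm!='tray' else k)
        b=blob(mm,p); 
        print(n,nm,b.sum(),rect(b,K,T,z)); out[b]=out[b]//2+np.array(col,np.uint8)//2
    cv2.imwrite(f"pics/mask_{n}.png",out)
E
python3 -c "
import cv2,numpy as np
a=cv2.imread('pics/mask_scene.png')[120:300,90:410];b=cv2.imread('pics/mask_side.png')[110:384,190:450]
cv2.imwrite('pics/mask2.png',np.hstack([cv2.resize(a,(480,270)),cv2.resize(b,(256,270))]))"
```

```text
Traceback (most recent call last):
  File "h.py", line 20, in blob
    i=1+np.argmax(s[1:,4]) if near is None else 1+np.argmin(np.linalg.norm(c[1:]-near,axis=1)+1e4*(s[1:,4]<100))
                                                  ~~~~~~~~~^^^^^^^^^^^^^^^^^^^^^^^^^^^^^^^^^^^^^^^^^^^^^^^^^^^^^
ValueError: attempt to get argmin of an empty sequence
[ WARN:0@0.015] global loadsave.cpp:275 findDecoder imread_('pics/mask_scene.png'): can't open/read file: check file path/integrity
Traceback (most recent call last):
TypeError: 'NoneType' object is not subscriptable
```

Run:
```python
import cv2
for n,ps in [("scene",[(180,165),(140,182),(260,220),(240,200),(335,225)]),("side",[(350,340),(385,280),(287,222),(240,225),(270,150)])]:
    hsv=cv2.cvtColor(cv2.imread(f"pics/{n}0.png"),cv2.COLOR_BGR2HSV)
    for x,y in ps: print(n,x,y,hsv[y,x])
```

```text
scene 180 165 [ 27 159 243]
scene 140 182 [ 27 138 239]
scene 260 220 [ 20  97 237]
scene 240 200 [ 19 101 234]
scene 335 225 [ 67 132 213]
side 350 340 [ 26 209 237]
side 385 280 [ 9 37 48]
side 287 222 [ 17 113 227]
side 240 225 [ 17 115 229]
side 270 150 [ 68 167 162]
```

```bash
cat > m1.py <<'E'
from bench import arm
from h import *
for n,yp,gp,tp in [("scene",(160,178),(350,238),(260,220)),("side",(368,300),(254,150),(287,222))]:
    im=cv2.imread(f"pics/{n}0.png"); hsv=cv2.cvtColor(im,cv2.COLOR_BGR2HSV)
    K,T=cam(arm,n)
    y=cv2.inRange(hsv,(23,100,90),(33,255,255)); g=cv2.inRange(hsv,(50,90,50),(80,255,255)); t=cv2.inRange(hsv,(8,40,110),(22,185,255))
    k=np.ones((3,3))
    out=im.copy()
    for nm,m,p,z,col in [("yel",y,yp,.08,(255,0,255)),("grn",g,gp,.08,(0,0,255)),("tray",t,tp,.012,(255,255,0))]:
        mm=cv2.morphologyEx(m,cv2.MORPH_CLOSE,np.ones((9,9)) if nm!='tray' else k)
        b=blob(mm,p); 
        print(n,nm,b.sum(),rect(b,K,T,z)); out[b]=out[b]//2+np.array(col,np.uint8)//2
    cv2.imwrite(f"pics/mask_{n}.png",out)
a=cv2.imread('pics/mask_scene.png')[120:300,90:410];b=cv2.imread('pics/mask_side.png')[110:384,190:450]
cv2.imwrite('pics/mask2.png',np.hstack([cv2.resize(a,(480,270)),cv2.resize(b,(256,270))]))
E
python3 m1.py
```

```text
scene yel 1528 [ 546.3 -265.5  195.4  112.7   13.5]
scene grn 2414 [525.9 252.3 194.7 108.8   4.5]
scene tray 4629 [525.6  18.1 249.4 156.   17. ]
side yel 3525 [ 545.3 -297.5  193.2   58.9   12.8]
side grn 1161 [517.4 232.9 192.  104.    4.9]
side tray 5100 [520.   12.4 248.8 160.2  17.1]
```

View pics/mask2.png

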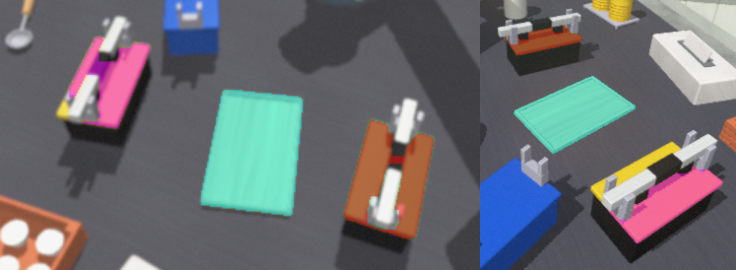

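```bash
cat >> h.py <<'E'
def qd(deg):  # tool z down, tool x along world angle deg
    a=np.radians(deg); x=np.array([np.cos(a),np.sin(a),0]); z=np.array([0,0,-1.]); y=np.cross(z,x)
    return R.from_matrix(np.c_[x,y,z]).as_quat()
def wsnap(arm,name):
    pose=(np.array(arm.current_tool_pos()),np.array(arm.current_orientation()))
    im=arm.snapshot("wrist")[:,:,::-1].copy(); cv2.imwrite(f"pics/{name}.png",im)
    np.savez(f"pics/{name}.npz",p=pose[0],q=pose[1]); return im,pose
E
python3 - <<'E'
from bench import arm
from h import *
for p,a,n in [((.522,.015,.36),17,"w_tray"),((.546,-.266,.36),13,"w_yel")]:
    j=arm.inverse_kinematics(p,qd(a)); print(np.round(j,2) if j is not None else None)
    arm.goto(p,qd(a)); wsnap(arm,n); print(arm.current_time_s())
E
```

```text
[-0.19  0.32  1.62 -0.    1.2   1.09]
2.6833
[-0.64  0.45  1.41 -0.    1.28  0.71]
3.825
```

View pics/w_tray.png

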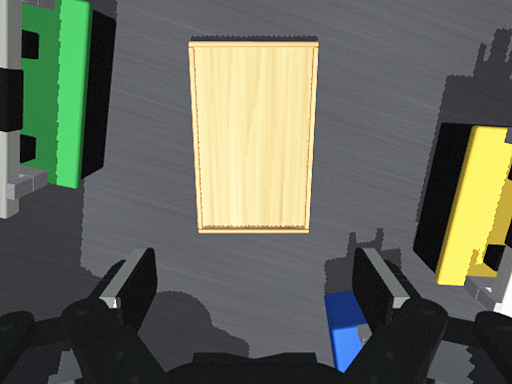

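View pics/w_yel.png

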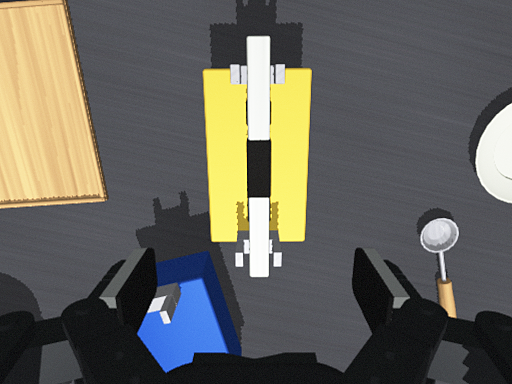

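Run:
```python
from bench import arm
from h import *
d=np.load("pics/w_tray.npz"); K,T=cam(arm,"wrist",(d['p'],d['q']))
im=cv2.imread("pics/w_tray.png"); hsv=cv2.cvtColor(im,cv2.COLOR_BGR2HSV)
t=cv2.inRange(hsv,(8,40,110),(30,185,255)); t[250:]=0;t[:,:150]=0;t[:,350:]=0
b=blob(cv2.morphologyEx(t,cv2.MORPH_CLOSE,np.ones((5,5)))); print("tray",b.sum(),rect(b,K,T,.012),T[:3,3])
ys,xs=np.where(b);print(xs.min(),xs.max(),ys.min(),ys.max())
d=np.load("pics/w_yel.npz"); K,T=cam(arm,"wrist",(d['p'],d['q'])); print(d['p'],T[:3,3])
im=cv2.imread("pics/w_yel.png"); hsv=cv2.cvtColor(im,cv2.COLOR_BGR2HSV)
y=cv2.inRange(hsv,(22,100,90),(33,255,255)); y[:,:150]=0;y[:,400:]=0;y[300:]=0
b=blob(cv2.morphologyEx(y,cv2.MORPH_CLOSE,np.ones((31,31)))); print("yel",rect(b,K,T,.08))
w=((hsv[:,:,2]>185)&(hsv[:,:,1]<60)).astype(np.uint8); w[:,:235]=0;w[:,285:]=0;w[290:]=0
w=cv2.morphologyEx(w,cv2.MORPH_OPEN,np.ones((1,15)))
for p in [(258,90),(258,240)]:
    b=blob(w,p); yy,xx=np.where(b); print("bar seg",xx.min(),xx.max(),yy.min(),yy.max(),rect(b,K,T,.124))
k=((hsv[:,:,2]<60)).astype(np.uint8); k[:,:246]=0;k[:,271:]=0;k[:138]=0;k[200:]=0
b=blob(k,(258,170)); yy,xx=np.where(b); print("sleeve",xx.min(),xx.max(),yy.min(),yy.max(),rect(b,K,T,.1255))
for r in range(50,280,20):
    c=np.where(w[r])[0]
    if len(c): print(r,c.min(),c.max(),np.round(ray(K,T,[(c.min()+c.max())/2,r],.124)[0]*1000,1))
print(hsv[60,225:290,2],hsv[120,240:280,2])
```

```text
tray 23322 [523.7  18.3 240.1 150.6  17. ] [0.59475708 0.0383405  0.43046713]
188 318 41 233
[ 0.54599236 -0.26461244  0.35988533] [ 0.62022694 -0.24726848  0.43042251]
yel [ 543.9 -267.8  187.1  107.8   13.4]
bar seg 247 273 36 139 [ 616.1 -253.2   86.3   22.3   13.5]
bar seg 244 271 198 276 [ 476.8 -283.6   85.3   27.3   13.1]
sleeve 247 270 139 197 [ 547.  -268.    55.5   21.5   12.7]
50 247 269 [ 647. -244.]
70 248 269 [ 631.6 -248.1]
90 248 269 [ 615.5 -251.9]
110 248 269 [ 598.9 -255.8]
130 248 269 [ 581.7 -259.8]
210 249 268 [ 506.6 -277.5]
230 250 268 [ 486.1 -282.9]
250 244 271 [ 464.4 -286.5]
270 250 268 [ 442.5 -293.2]
[ 57  55  55  55  50  51  58  51  53  50  53  57  56  53  51  53  51  52
  51  50  45  75 182 243 249 247 249 249 249 248 248 248 248 248 247 247
 247 245 245 246 247 249 251 254 225  68  37  49  52  54  53  52  50  52
  55  50  52  54  51  43  53  55  50  58  50] [250 251 250 251 255 255  70  95 221 248 252 250 250 251 250 249 248 249
 250 248 248 248 248 248 249 249 250 251 254 209  60 230 255 251 250 251
 250 251 250 250]
```

The tray is at (523.7, 18.3) mm, yaw 17.0°, and its measured size matches the spec. The bar's middle is at about (547, −268) mm, yaw 13.4°. Next I'll descend and grasp.

Run:
```python
from bench import arm
from h import *
q=qd(13.4)
r=lambda s:print(s,round(arm.current_time_s(),2),np.round(arm.current_tool_pos(),4),np.round(R.from_quat(arm.current_orientation()).as_matrix()[:2,0],3),np.round(arm.current_ft_force(),1),round(arm.current_finger_gap(),4))
arm.movel([.5467,-.2681,.25],rate=.15,frame=q); arm.hold(.3); r("above")
print(arm.movel([.5467,-.2681,.169],rate=.08,frame=q,max_force=12)); arm.hold(.3); r("down")
wsnap(arm,"w_pre")
arm.grip(.0,60); r("grip"); arm.hold(.2); r("grip"); wsnap(arm,"w_grip")
cv2.imwrite("pics/side_grip.png",arm.snapshot("side")[:,:,::-1])
```

```text
above 5.01 [ 0.5469 -0.2683  0.2508] [0.973 0.232] [ 0.6 -0.4 -0.9] 0.0854
False
down 6.47 [ 0.5468 -0.2682  0.1694] [0.973 0.232] [-0.1 -0.2  0.3] 0.0858
grip 7.11 [ 0.5468 -0.2682  0.1691] [0.973 0.232] [0.2 0.4 0.7] 0.0219
grip 7.31 [ 0.5468 -0.2683  0.1691] [0.973 0.232] [ 0.4 -0.5  1.6] 0.0222
```

View pics/side_grip.png

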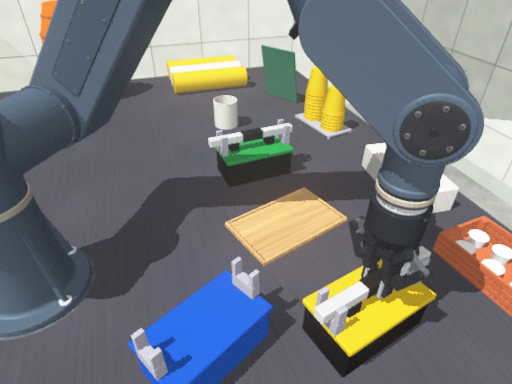

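View pics/w_grip.png

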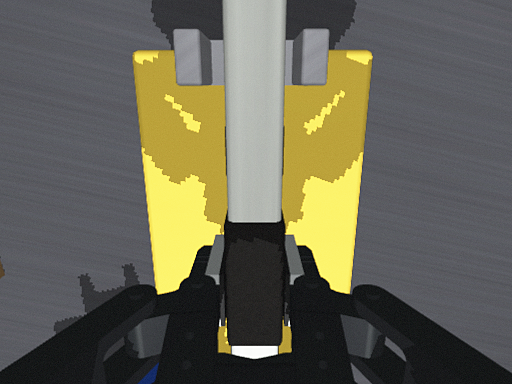

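The jaws hold the sleeve squarely: the gap reads 22 mm, and the sleeve is centred between the pads at (257,280). Next is a slow straight lift.

Run:
```python
from bench import arm
from h import *
r=lambda s:print(s,round(arm.current_time_s(),2),np.round(arm.current_tool_pos(),4),np.round(arm.current_ft_force(),1),np.round(arm.current_ft_torque(),2),round(arm.current_finger_gap(),4))
print(arm.movel([.5467,-.2681,.172],rate=.02,max_force=15)); r("a")
print(arm.movel([.5467,-.2681,.27],rate=.06,max_force=15)); arm.hold(.3); r("b")
wsnap(arm,"w_lift")
for n in("side","scene"): cv2.imwrite(f"pics/{n}_lift.png",arm.snapshot(n)[:,:,::-1])
```

```text
False
a 7.71 [ 0.5464 -0.2678  0.1717] [-0.2  0.6 -1.9] [ 0.07 -0.02 -0.02] 0.0222
False
b 9.79 [ 0.5467 -0.2681  0.2698] [-0.1 -0.4 -2.8] [ 0.   -0.03  0.04] 0.0218
```

View pics/side_lift.png

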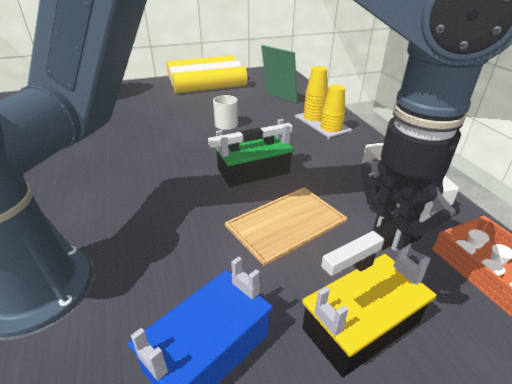

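View pics/w_lift.png

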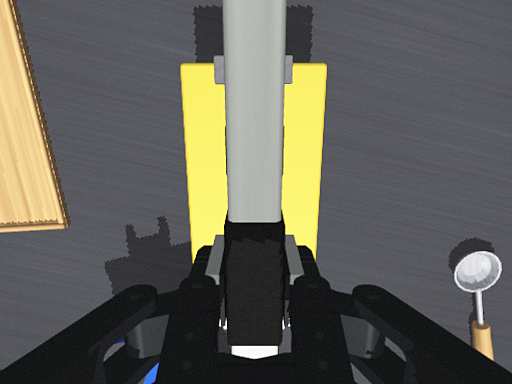

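The side view shows the bar clear of both brackets (ends near (335,257) and up at the gripper). In the wrist view the sleeve edge is still at row 222, so there was no slip. Next is the carry and a slow lowering.

Run:
```python
from bench import arm
from h import *
q=qd(17.0)
r=lambda s:print(s,round(arm.current_time_s(),2),np.round(arm.current_tool_pos(),4),np.round(R.from_quat(arm.current_orientation()).as_matrix()[:,2],4),np.round(arm.current_ft_force(),1),np.round(arm.current_ft_torque(),2),round(arm.current_finger_gap(),4))
p=[.5237,.0183]
arm.movel(p+[.27],rate=.12,frame=q); arm.hold(.2); r("over")
arm.movel(p+[.125],rate=.1,frame=q); arm.hold(.3); r("low")
wsnap(arm,"w_low")
for n in("side","scene"): cv2.imwrite(f"pics/{n}_low.png",arm.snapshot(n)[:,:,::-1])
```

```text
over 12.68 [0.5237 0.0181 0.27  ] [-1.e-04 -0.e+00 -1.e+00] [-0.5  0.7 -1.7] [ 0.04  0.02 -0.05] 0.0225
low 14.58 [0.5238 0.0183 0.1253] [ 6.e-04 -1.e-04 -1.e+00] [-0.  -0.  -2.6] [ 0.02 -0.03 -0.03] 0.0224
```

View pics/w_low.png

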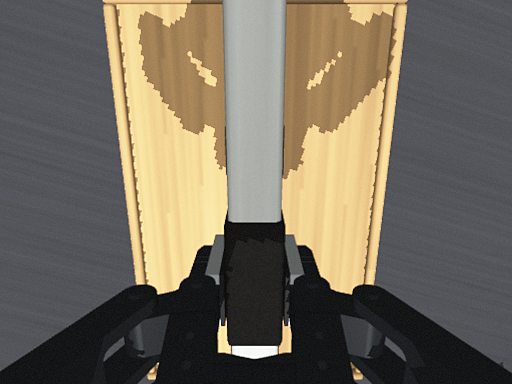

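View pics/side_low.png

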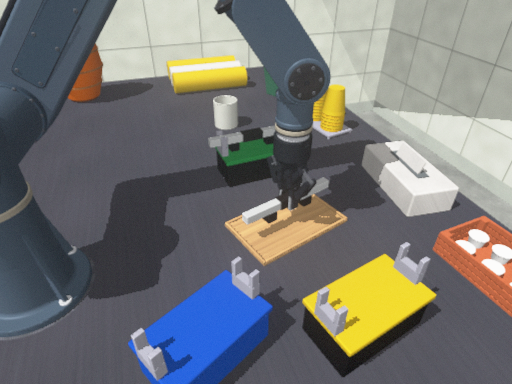

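The bar sits centred between the tray walls (columns 105 and 400 at the top, bar at 257) and parallel to them. I'll lower it until it makes contact.

Run:
```python
from bench import arm
from h import *
q=qd(17.0)
r=lambda s:print(s,round(arm.current_time_s(),2),np.round(arm.current_tool_pos(),4),np.round(arm.current_ft_force(),1),np.round(arm.current_ft_torque(),2),round(arm.current_finger_gap(),4))
p=[.5237,.0183]
print(arm.movel(p+[.099],rate=.04,frame=q,max_force=6)); r("near")
print(arm.movel(p+[.086],rate=.012,frame=q,max_force=6)); r("contact"); arm.hold(.3); r("contact")
wsnap(arm,"w_down"); cv2.imwrite("pics/side_down.png",arm.snapshot("side")[:,:,::-1])
```

```text
False
near 15.53 [0.5238 0.0183 0.0989] [-0.5 -0.8 -2.4] [ 0.01 -0.   -0.07] 0.022
True
contact 16.15 [0.5238 0.0183 0.0931] [-0.5  0.4  3.8] [ 0.02  0.01 -0.01] 0.0219
contact 16.45 [0.5238 0.0183 0.0931] [-0.4 -0.3  6.2] [ 0.03  0.01 -0.03] 0.022
```

View pics/side_down.png

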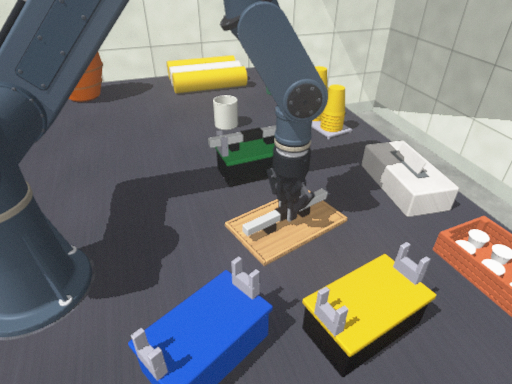

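Contact came at TCP z = 0.0931, as predicted, with almost no moment, so both feet are down. I'll release and retreat.

Run:
```python
from bench import arm
from h import *
r=lambda s:print(s,round(arm.current_time_s(),2),np.round(arm.current_tool_pos(),4),np.round(arm.current_ft_force(),1),round(arm.current_finger_gap(),4))
arm.grip(.085); arm.hold(.2); r("open")
print(arm.movel([.5237,.0183,.17],rate=.06,max_force=10)); 
arm.movel([.5237,.0183,.36],rate=.15); arm.hold(.3); r("up")
im,pose=wsnap(arm,"w_end")
for n in("side","scene"): cv2.imwrite(f"pics/{n}_end.png",arm.snapshot(n)[:,:,::-1])
K,T=cam(arm,"wrist",pose); hsv=cv2.cvtColor(im,cv2.COLOR_BGR2HSV)
k=(hsv[:,:,2]<60).astype(np.uint8); k[:,:225]=0;k[:,295:]=0;k[:100]=0;k[215:]=0
b=blob(k); print("sleeve",rect(b,K,T,.0495))
w=((hsv[:,:,2]>185)&(hsv[:,:,1]<40)).astype(np.uint8); w[:,:225]=0;w[:,295:]=0;w[260:]=0
for p in [(256,90),(256,220)]: print("seg",rect(blob(w,p),K,T,.048))
```

```text
open 17.38 [0.5231 0.0184 0.0924] [-0.3 -0.5  0.5] 0.0852
False
up 20.54 [0.5236 0.0183 0.3595] [ 0.1 -0.6  0.1] 0.085
sleeve [524.   18.5  54.7  21.7  17.5]
seg [591.1  39.   86.3  19.1  17. ]
seg [455.5  -2.4  85.4  18.7  17. ]
```

View pics/w_end.png

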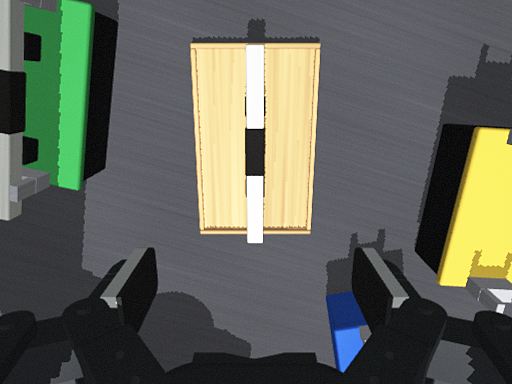

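View pics/side_end.png

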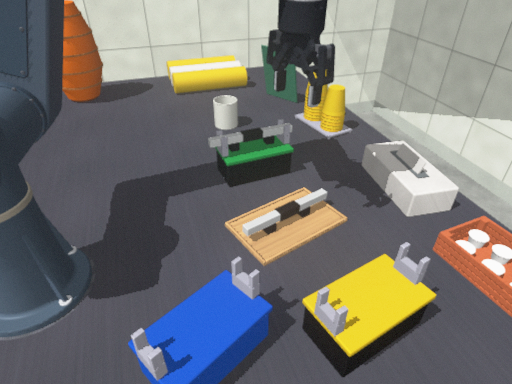

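The bar stands upright and lengthwise in the tray, with its sleeve at (255,152) in the wrist view. The green bar is still in its brackets. I'll hand it in.

Run:
```python
from bench import arm
print(arm.current_time_s()); print(arm.hand_in())
```

```text
20.6917
the job is handed in; nothing more can be done
None
```

The yellow box's bar is out of its brackets and standing lengthwise in the wooden tray, and I've handed the job in at 20.7 s of the 48 s allowed.

I gripped the bar by its sleeve, lifted it level and straight up until it cleared both brackets, and carried it level to the tray. I lowered it slowly until it touched, about 6 N at the tool's predicted height, then let go and backed off.

- **Position:** in the last wrist-camera picture the bar's middle is at (524.0, 18.5) mm and the tray's centre measured (523.7, 18.3) mm. The two bar halves read 17.0°, matching the tray, while the shorter sleeve alone read 17.5°.
- **Standing on both feet:** I didn't measure this directly. It rests on the contact height matching the prediction, almost no moment on the wrist at contact, and the side view showing the bar upright.
- **Green box:** its bar still looks in place in its brackets in the side view. I never went near it and didn't re-measure it.

No check failed.

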